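# Set out a skyline of tower models on the street model, stepping down to the park

## Robot

A 6-joint arm with a two-finger parallel gripper is mounted at the origin on the work surface. World frame = base frame: x ahead of the robot, y to its left, z up, the work surface at z = 0. Lengths are in mm, angles in rad, forces in N, time in s.
With the tool pointing down it reaches from about 275 to 1000 mm from the base axis. Payload 8.4 kg.
Tool frame: the origin (TCP) lies at the very end of the fingers, on their centre line; the grasp point (between the pads) lies r.hold_point_z behind it (r.hold_point_z is the distance from the TCP to the grasp point, in mm); x points along the fingers, z is the direction in which the jaws open and shut, and the axes are right-handed (so a half turn about x gives the same grasp; the last joint's range is limited). The gripper opens to 85 mm and grips with 20 to 120 N. Pads are 22 mm wide; open, the fingers measure 114 mm over their backs; the gripper's body (76 mm by 85 mm) begins 54 mm behind the grasp point. The pads swing forward as they close: fully open they stand 13 mm farther back than shut.
Start: joints at [-1.123, 0.353, 1.633, -0, 1.155, -0.002], TCP at [271.74, -562.837, 231.281] pointing down, gripper open.
Joint ranges: [-2.63, 2.63], [-0.92, 2.1], [0.06, 2.66], [-1.3, 4.44], [0, 2.69], [-3.02, 3.02]. Speed limits (rad/s): [2.22, 2.22, 2.79, 3.14, 3.14, 3.14].

## Interface

Orientations are given as [roll, pitch, yaw] about the fixed x, y, z axes, in that order (R = Rz(yaw) Ry(pitch) Rx(roll)).
In Python, from rig import r gives the robot as it stands.
- The arm moves only by the tool jog_arm, never from a script. Its argument "series" is a list of rows, each a list of 7 numbers: the turn, a rotation vector about the tool's x, y, z in degrees, then the shift along the tool's x, y, z in cm, then the opening, from 0 (shut) to 1 (fully open). In form: [[wx, wy, wz, tx, ty, tz, fingers], ...]. A call has 1 to 20 rows; each row shifts and turns the commanded pose from where the row before left it, along the tool's axes as they then stand; what a row does not reach is not made up. A row lasts 1/10 s, in which the tool goes at most 50 mm and 8.59 degrees, less where a joint would pass 70% of its speed; a pose out of reach is approached as far as the arm can. A call with a gripper value outside its range is refused whole. The fingers move at their own pace and stop on an object; "force" is the grip in N (left out, the last holds). Time passes only in rows, so rows that do not move let the fingers close. It gives the time, the measured TCP pose, the force and the opening at its end, in the units of the state.
- r.sense(): the state, without advancing time (a new reading comes with each control period).
- r.grab_frame(name): name is "side" or "top" or "wrist"; returns (picture, depth): 400x640x3 uint8, red, green, blue; 400x640 float32, mm along the optical axis (not along the pixel's ray), 0 where there is no reading.
- r.get_calibration(name): a dict with "mtx" (3x3 intrinsics, pixels), "dist" ([k1, k2, p1, p2, k3] as OpenCV has them; the pictures are not rectified), "position" and "rotation" of the camera in the world; the wrist camera has in their place "mount" (4x4, takes a point from camera to tool coordinates, whose origin is the TCP and whose axes are the tool frame's). Camera axes: x right, y down, z forward; pixel columns grow to the right and rows downward; lengths in mm; the calibration is good to about 2 mm. A picture is of the moment at which its call begins: read the wrist's pose just before it. get_calibration takes no time and is no camera call.
- r.sign_off(): hands the job in, once; it reports no verdict.
The state is a dict: "clock": time; "qpos": joint angles; "qvel": joint speeds; "joint_efforts": joint torques, N m; "eef_pos": TCP position; "tcp_rot": TCP orientation; "contact_force": force on the tool from outside, world axes, zero at the start; "wrist_torque": the same for the moment, N m; "opening": opening from 0.0 (shut) to 1.0 (fully open).
Only numpy, scipy, OpenCV 4.12 (cv2) and the standard library are available. Lean on these libraries where they do the work, as an engineer would, in place of code of your own. Each camera call takes 0.05 s, during which the arm holds its last target.

## Task

Set the four black tower models on the four empty plots of the street model, one to a plot, so that the skyline steps down towards the park with its trees: the tallest on the plot farthest from the park, then each next lower one, the lowest on the plot beside the park. Stand each upright in the middle of its plot with its long side along the plot's long side. Do not knock any tower over, and leave the glue bottle standing where it is.

Things in the scene. Friction and masses are not known exactly. Their poses are not given: they have to be found in the camera images.
- tower_r: Tower model of laminated black mount board, plan 36 mm (its x) by 56 mm (its y, the long side), flat sides; 140 mm to the flat roof, plus a small 15 x 25 x 6 mm lift housing in the middle of the roof. The tallest of the four. Loose, standing upright on the cutting mat at the start. Origin: centre of its underside; z up. About 135 g.
- tower_p: Tower model of laminated black mount board, plan 36 mm (its x) by 56 mm (its y, the long side), flat sides; 112 mm to the flat roof, plus a small 15 x 25 x 6 mm lift housing in the middle of the roof. The second tallest. Loose, standing upright on the cutting mat at the start. Origin: centre of its underside; z up. About 110 g.
- tower_s: Tower model of laminated black mount board, plan 36 mm (its x) by 56 mm (its y, the long side), flat sides; 84 mm to the flat roof, plus a small 15 x 25 x 6 mm lift housing in the middle of the roof. The second lowest. Loose, standing upright on the cutting mat at the start. Origin: centre of its underside; z up. About 85 g.
- tower_q: Tower model of laminated black mount board, plan 36 mm (its x) by 56 mm (its y, the long side), flat sides; 56 mm to the flat roof, plus a small 15 x 25 x 6 mm lift housing in the middle of the roof. The lowest. Loose, standing upright on the cutting mat at the start. Origin: centre of its underside; z up. About 60 g.
- plot_a: One of four identical empty plots in a row on the street model: a beige card pad 52 mm (its x) by 72 mm (its y, along the row), fixed, 2 mm thick. Origin: centre of its underside, on the white board; the pad's top is 2 mm above it and about 12 mm above the green mat. The plots stand about 90 mm apart, centre to centre; which letter lies where along the row changes.
- plot_b: One of four identical empty plots in a row on the street model: a beige card pad 52 mm (its x) by 72 mm (its y, along the row), fixed, 2 mm thick. Origin: centre of its underside, on the white board; the pad's top is 2 mm above it and about 12 mm above the green mat. The plots stand about 90 mm apart, centre to centre; which letter lies where along the row changes.
- plot_c: One of four identical empty plots in a row on the street model: a beige card pad 52 mm (its x) by 72 mm (its y, along the row), fixed, 2 mm thick. Origin: centre of its underside, on the white board; the pad's top is 2 mm above it and about 12 mm above the green mat. The plots stand about 90 mm apart, centre to centre; which letter lies where along the row changes.
- plot_d: One of four identical empty plots in a row on the street model: a beige card pad 52 mm (its x) by 72 mm (its y, along the row), fixed, 2 mm thick. Origin: centre of its underside, on the white board; the pad's top is 2 mm above it and about 12 mm above the green mat. The plots stand about 90 mm apart, centre to centre; which letter lies where along the row changes.
- park: The park, at one or the other end of the row of plots: a green lawn pad 74 x 66 mm with small round model trees up to 36 mm high, fixed. Origin: centre of its underside, about 83 mm from the nearest plot's centre, in line with the row. (At the other end is a grey paved square with a low white hall.)
- glue: White glue bottle, 44 mm across, 112 mm tall, loose, standing to one side of the street model. Not part of the job. Origin: centre of its underside.
Mind the look-alikes: they are no part of the job. What is shaped like the tower_s but blue is not meant.

How it is judged:
By the outcome, as a careful person would: the job done as asked, in the order asked, and still so for the second after the job is handed in, with the robot touching nothing.
It also fails if it takes over 99 s, if anything falls off the work surface, if the arm or the gripper's body presses on something with over 40 N, if the wrist force passes 120 N, or if a joint passes its speed limit or range.

## Working session

There is one attempt and no reset: what is moved stays moved. The work goes in short steps, Python scripts to look and compute and a tool call to move; the robot and the scene stay as the last step left them, time stands still between calls to the robot, and variables do not carry over. Pictures are saved under pics/ and viewed, and the job is handed in when it is done.

Besides the shell and the picture viewer there is one more tool, called after ">>>" by a JSON object that holds its "api" and its "payload". jog_arm: Moves the arm, as the interface text tells. Its arguments: {"type":"object","properties":{"series":{"type":"array"},"force":{"type":"number"}},"required":["series"]}

```bash
mkdir -p pics; ls
python3 - <<'E'
from rig import r
import cv2,numpy as np
np.set_printoptions(precision=4,suppress=True)
print(r.sense()); print(r.hold_point_z)
for n in ["side","top","wrist"]:
    print(n,r.get_calibration(n))
for n in ["side","top"]:
    p,d=r.grab_frame(n)
    cv2.imwrite(f"pics/{n}0.png",p[:,:,::-1]); np.savez(f"{n}0.npz",p=p,d=d)
E
```

```text
pics
{'clock': 0.0, 'qpos': array([-1.1234,  0.3537,  1.6342, -0.    ,  1.1552, -0.0024]), 'qvel': array([ 0.0009, -0.0014,  0.0005,  0.0014, -0.0014, -0.0004]), 'joint_efforts': array([ -0.0008, -60.5244, -34.2064,  -0.0001,   0.0095,  -0.    ]), 'eef_pos': array([ 271.5185, -562.4012,  230.5361]), 'tcp_rot': array([-3.1415,  1.5694,  2.0206]), 'contact_force': array([-0.415 , -0.0269, -0.6046]), 'wrist_torque': array([ 0.0424, -0.0364, -0.0129]), 'opening': 1.0021642972167775}
18.700000000000003
side {'mtx': array([[493.9906,   0.    , 320.7501],
       [  0.    , 493.9906, 196.9732],
       [  0.    ,   0.    ,   1.    ]]), 'dist': array([0.0379, 0.    , 0.    , 0.    , 0.    ]), 'position': array([  84.6772, 1229.7162, 1129.0191]), 'rotation': array([-2.2741,  0.0002, -2.8128])}
top {'mtx': array([[436.6786,   0.    , 316.2545],
       [  0.    , 436.6786, 192.0082],
       [  0.    ,   0.    ,   1.    ]]), 'dist': array([0.0106, 0.    , 0.    , 0.    , 0.    ]), 'position': array([ 369.7922,   38.0796, 1220.8288]), 'rotation': array([-3.043 ,  0.0068, -1.5679])}
wrist {'mtx': array([[286.1265,   0.    , 319.5841],
       [  0.    , 286.1265, 197.1054],
       [  0.    ,   0.    ,   1.    ]]), 'dist': array([-0.0319,  0.    ,  0.    ,  0.    ,  0.    ]), 'mount': array([[   0.0008,   -0.3237,    0.9461, -143.5552],
       [  -0.    ,   -0.9461,   -0.3237,   84.5674],
       [   1.    ,    0.0002,   -0.0008,   -0.3161],
       [   0.    ,    0.    ,    0.    ,    1.    ]])}
```

View pics/top0.png

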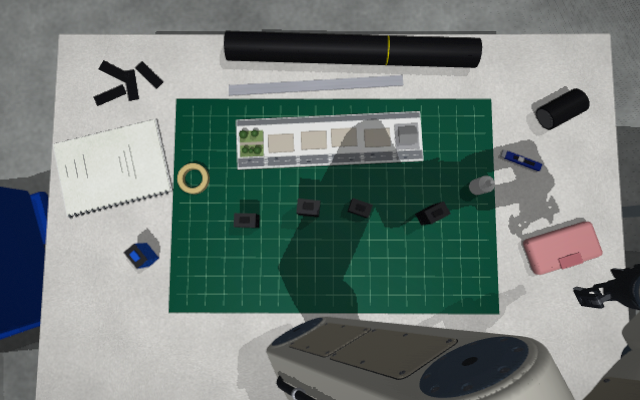

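View pics/side0.png

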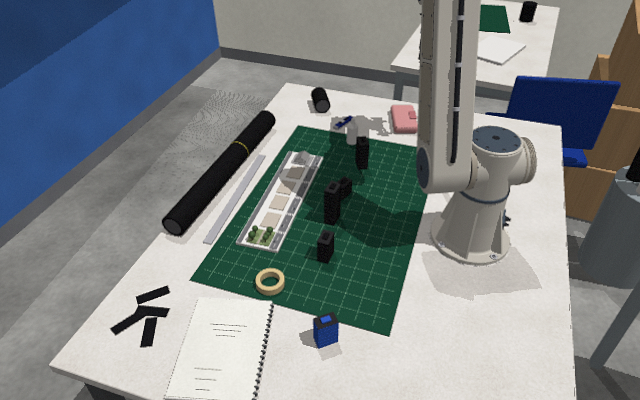

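The top view shows the park at the row's left end (250,140) and the paved square with its hall at (407,135). The black towers stand at about (246,220), (308,207), (360,208) and (434,213), and the glue at (481,186). The blue look-alike is at (142,255). Next I measure them.

```bash
cat > h.py <<'E'
import numpy as np,cv2
from scipy.spatial.transform import Rotation as R
from rig import r
np.set_printoptions(precision=2,suppress=True)
def pose(n,s=None):
    c=r.get_calibration(n)
    if n=="wrist":
        T=np.eye(4);T[:3,:3]=R.from_euler('xyz',s['tcp_rot']).as_matrix();T[:3,3]=s['eef_pos']
        return c,T@c['mount']
    T=np.eye(4);T[:3,:3]=R.from_euler('xyz',c['rotation']).as_matrix();T[:3,3]=c['position']
    return c,T
def cloud(n,d,s=None):
    c,T=pose(n,s)
    v,u=np.mgrid[0:400,0:640]
    pts=np.stack([u.ravel(),v.ravel()],1).astype(np.float64)[:,None]
    x=cv2.undistortPoints(pts,c['mtx'],c['dist'])[:,0].reshape(400,640,2)
    P=np.dstack([x,np.ones((400,640))])*d[...,None]
    return P@T[:3,:3].T+T[:3,3]
def proj(n,P,s=None):
    c,T=pose(n,s)
    q=(np.atleast_2d(P)-T[:3,3])@T[:3,:3]
    return cv2.projectPoints(q,np.zeros(3),np.zeros(3),c['mtx'],c['dist'])[0][:,0]
E
python3 - <<'E'
from h import *
z=np.load('top0.npz');p,d=z['p'],z['d'];W=cloud('top',d)
for u,v in [(246,221),(308,207),(360,208),(434,213),(142,255),(481,186),(200,290),(281,143),(314,140),(343,138),(376,138),(250,140),(407,135)]:
    print((u,v),W[v,u],p[v,u])
mask=(W[...,2]>45)&(p.max(2)<75)&(np.arange(400)[:,None]<235)&(np.arange(400)[:,None]>170)
mask[:,:220]=0;mask[:,460:]=0
n,l,st,c=cv2.connectedComponentsWithStats(mask.astype(np.uint8))
for i in range(1,n):
    if st[i,4]<40: continue
    P=W[l==i];zt=np.percentile(P[:,2],60)
    Q=P[abs(P[:,2]-zt)<8]
    print(st[i],zt,P[:,2].max(),cv2.minAreaRect(Q[:,:2].astype(np.float32)),len(Q))
crop=cv2.resize(p[90:240,170:500],None,fx=2.4,fy=2.4,interpolation=cv2.INTER_CUBIC)
crop=np.clip(crop*1.6,0,255).astype(np.uint8)
cv2.imwrite('pics/crop0.png',crop[:,:,::-1])
E
```

```text
(246, 221) [405.87 227.53  90.5 ] [27 29 30]
(308, 207) [438.68  65.79 150.13] [32 32 33]
(360, 208) [441.93 -69.88  63.55] [22 22 24]
(434, 213) [ 426.3  -250.41  120.02] [22 22 23]
(142, 255) [317.69 497.08  79.94] [40 41 42]
(481, 186) [ 498.85 -383.36   84.91] [94 95 95]
(200, 290) [219.41 364.91   2.57] [17 76 58]
(281, 143) [626.98 145.89  15.59] [185 179 166]
(314, 140) [636.42  53.37  12.21] [187 180 168]
(343, 138) [641.49 -28.04  15.57] [173 168 156]
(376, 138) [ 641.49 -120.48   16.01] [118 114 107]
(250, 140) [635.82 233.39  13.65] [120 144  91]
(407, 135) [ 645.   -202.85   38.01] [130 131 132]
[297 199  24  18 366] 144.82569431865954 1220.828812301559 ((439.72943115234375, 65.78697967529297), (55.79796600341797, 36.260169982910156), 84.5857925415039) 329
[349 199  24  19 298] 61.10343697022777 1220.828812301559 ((442.8229675292969, -71.4449691772461), (55.81208038330078, 35.86212158203125), 71.00526428222656) 282
[419 202  32  23 436] 116.10992587800934 1220.828812301559 ((427.35186767578125, -259.6939697265625), (36.06132888793945, 57.828548431396484), 28.702322006225586) 324
[234 214  24  14 335] 88.84272128900679 1220.828812301559 ((407.2977294921875, 231.92613220214844), (33.85320281982422, 55.63138961791992), 0.03964591398835182) 302
```

View pics/crop0.png

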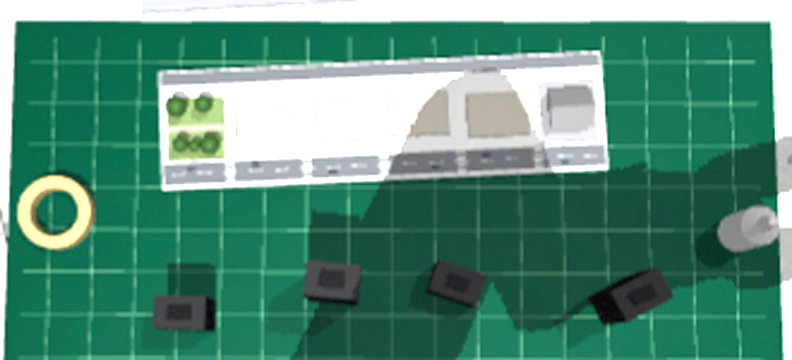

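Run:
```python
from h import *
z=np.load('top0.npz');p,d=z['p'],z['d'];W=cloud('top',d)
f=p.astype(float);ra=(f[...,0]+1)/(f[...,2]+1)
print(ra[140,265:395:4])
m=(ra>1.06)&(f[...,0]>70)&(f[...,1]<1.02*f[...,0]);m[:120]=0;m[165:]=0;m[:,:262]=0;m[:,395:]=0
n,l,st,c=cv2.connectedComponentsWithStats(m.astype(np.uint8))
from h import pose
C,T=pose('top')
cs=[]
for i in range(1,n):
    if st[i,4]<60: continue
    v,u=np.nonzero(l==i)
    x=cv2.undistortPoints(np.stack([u,v],1).astype(float)[:,None],C['mtx'],C['dist'])[:,0]
    D=np.c_[x,np.ones(len(x))]@T[:3,:3].T
    P=T[:3,3]+D*((14-T[2,3])/D[:,2:])
    rc=cv2.minAreaRect(P[:,:2].astype(np.float32));cs.append(rc[0])
    print(st[i],rc,P.mean(0),np.median(W[l==i],0))
cs=np.array(cs);print(np.degrees(np.arctan2(*(cs.max(0)-cs.min(0)))))
# mat, board heights
for u,v in [(200,240),(330,260),(450,120),(150,40),(100,350),(265,143)]: print(np.median(W[v-3:v+4,u-3:u+4].reshape(-1,3),0))
```

```text
[1.   1.13 1.11 1.12 1.11 1.11 1.11 1.07 1.   1.1  1.12 1.12 1.12 1.11
 1.12 1.12 1.   1.11 1.11 1.11 1.1  1.11 1.1  1.02 1.01 1.12 1.11 1.11
 1.11 1.11 1.1  1.1  1.  ]
[331 128  26  19 458] ((644.7601928710938, -29.550933837890625), (51.462745666503906, 70.31333923339844), 0.07840795814990997) [645.   -29.37  14.  ] [644.24 -28.14  15.63]
[364 128  27  19 460] ((644.123779296875, -123.26629638671875), (51.2755241394043, 71.6832504272461), 3.6912147998809814) [ 644.42 -123.33   14.  ] [ 644.35 -123.18   15.85]
[301 131  26  19 457] ((636.1582641601562, 54.74047088623047), (51.38230514526367, 70.28533935546875), 0.3567337095737457) [636.56  55.22  14.  ] [635.97  56.06  15.62]
[268 134  26  19 462] ((627.572021484375, 147.40325927734375), (51.412384033203125, 70.33909606933594), 0.7714542150497437) [628.02 147.67  14.  ] [627.19 147.22  15.58]
3.633541652640033
[355.75 368.98   4.48]
[302.03   8.25   3.7 ]
[ 696.27 -332.96    2.93]
[933.51 531.25   0.39]
[ 59.18 632.01   0.54]
[627.09 191.07  14.5 ]
```

```bash
cat >> h.py <<'E'
def plan(tx,ty,tz,yaw,s=None):
    """rows totals: turn about tool x (deg) and shift (cm) to vertical tool with jaw axis (tool z) at yaw deg mod 180"""
    s=s or r.sense()
    M=R.from_euler('xyz',s['tcp_rot']).as_matrix()
    zj=M[:,2];cur=np.degrees(np.arctan2(zj[1],zj[0]))
    dy=(yaw-cur+90)%180-90
    dw=np.array([tx,ty,tz])-s['eef_pos']
    # target orientation
    a=np.radians(cur+dy);Z=np.array([np.cos(a),np.sin(a),0]);X=np.array([0,0,-1.]);Y=np.cross(Z,X)
    rv=np.degrees(R.from_matrix(M.T@np.c_[X,Y,Z]).as_rotvec())
    print('pos',s['eef_pos'],'t',s['clock'],'q',s['qpos'],'jaw yaw',cur,'F',s['contact_force'],'open',s['opening'])
    print('turn rv(deg)',rv,' shift cm in current tool axes',M.T@dw/10,' in target axes',np.c_[X,Y,Z].T@dw/10)
E
python3 - <<'E'
from h import *
print(R.from_euler('xyz',r.sense()['tcp_rot']).as_matrix())
plan(439.7,65.8,250,-5.4)
E
```

```text
[[-0.    0.9   0.43]
 [ 0.    0.43 -0.9 ]
 [-1.    0.   -0.  ]]
pos [ 271.55 -562.44  230.63] t 0.1 q [-1.12  0.35  1.63  0.    1.16 -0.  ] jaw yaw -64.2286883518899 F [-0.14  0.61 -0.51] open 1.0020182246454787
turn rv(deg) [-58.83  -0.07  -0.04]  shift cm in current tool axes [ -1.87  42.46 -49.27]  in target axes [-1.94 64.13 10.83]
```

>>> {"api": "jog_arm", "payload": {"series": [[0,0,0,-0.12,2.65,-3.08,1],[0,0,0,-0.12,2.65,-3.08,1],[0,0,0,-0.12,2.65,-3.08,1],[0,0,0,-0.12,2.65,-3.08,1],[0,0,0,-0.12,2.65,-3.08,1],[0,0,0,-0.12,2.65,-3.08,1],[0,0,0,-0.12,2.65,-3.08,1],[0,0,0,-0.12,2.65,-3.08,1],[0,0,0,-0.12,2.65,-3.08,1],[0,0,0,-0.12,2.65,-3.08,1],[0,0,0,-0.12,2.65,-3.08,1],[0,0,0,-0.12,2.65,-3.08,1],[0,0,0,-0.12,2.65,-3.08,1],[0,0,0,-0.12,2.65,-3.08,1],[0,0,0,-0.12,2.65,-3.08,1],[0,0,0,-0.12,2.65,-3.08,1]]}}

```text
clock: 1.7
eef_pos: [439.3, 67.0, 250.5]
tcp_rot: [-0.722, 1.571, -1.843]
contact_force: [0.7, -0.1, 0.9]
opening: 1.0
```

>>> {"api": "jog_arm", "payload": {"series": [[-8.4,0,0,0,0,0,1],[-8.4,0,0,0,0,0,1],[-8.4,0,0,0,0,0,1],[-8.4,0,0,0,0,0,1],[-8.4,0,0,0,0,0,1],[-8.4,0,0,0,0,0,1],[-8.4,0,0,0,0,0,1],[0,0,0,0,0,0,1],[0,0,0,0,0,0,1]]}}

```text
clock: 2.6
eef_pos: [439.2, 65.3, 250.3]
tcp_rot: [-2.95, 1.57, -3.05]
contact_force: [0.0, 0.3, 0.2]
opening: 1.003
```

```bash
cat > look.py <<'E'
import sys
from h import *
s=r.sense();p,d=r.grab_frame('wrist')
cv2.imwrite(f"pics/{sys.argv[1]}.png",p[:,:,::-1]);np.savez(sys.argv[1]+'.npz',p=p,d=d,e=s['eef_pos'],t=s['tcp_rot'])
W=cloud('wrist',d,s)
bl=(p.max(2)<85)&(d>0)
m=bl&(W[...,2]>40)&(W[...,0]<540)&(W[...,0]>330)&(W[...,2]<175)&(d>110)
n,l,st,c=cv2.connectedComponentsWithStats(m.astype(np.uint8))
for i in range(1,n):
    if st[i,4]<300: continue
    P=W[l==i];zt=np.median(P[P[:,2]>np.percentile(P[:,2],50),2])
    Q=P[abs(P[:,2]-zt)<5];rc=cv2.minAreaRect(Q[:,:2].astype(np.float32))
    print('obj',st[i],'roof',zt,rc,len(Q))
E
python3 look.py w1; python3 -c "
from h import *
plan(439.7,65.8,250,-5.4)"
```

```text
obj [ 251    0   46   53 2063] roof 89.41814202837202 ((410.0603942871094, 224.0901641845703), (37.47654724121094, 36.739261627197266), 86.91758728027344) 1549
obj [ 302  146   41   77 2900] roof 144.92343441244276 ((442.37554931640625, 66.89373779296875), (56.87318801879883, 36.17814636230469), 84.7838134765625) 2042
obj [ 317  243   36   46 1173] roof 60.74190273596926 ((445.54278564453125, -69.76937103271484), (56.03723907470703, 36.26716613769531), 70.56999969482422) 900
pos [439.17  65.28 250.38] t 2.65 q [0.14 0.04 1.98 0.   1.12 0.24] jaw yaw -5.662381807941324 F [-0.53 -0.19 -0.22] open 1.0018089158596264
turn rv(deg) [-0.26 -0.01  0.  ]  shift cm in current tool axes [0.04 0.06 0.05]  in target axes [0.04 0.06 0.05]
```

View pics/w1.png

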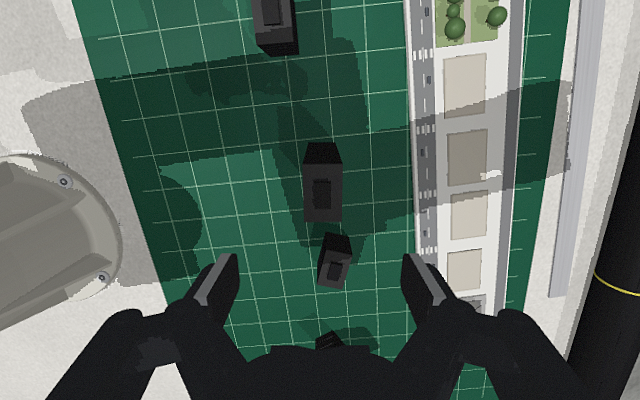

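The wrist view shows tower_r at (322,185) straight ahead of the fingers, tower_q at (333,262) and tower_s at (275,25). The four beige pads run down (465,85), (467,157), (469,213) and (464,270). Now the pads in this view.

```bash
cat > pads.py <<'E'
import sys
from h import *
z=np.load(sys.argv[1]+'.npz');p,d=z['p'],z['d'];s=dict(eef_pos=z['e'],tcp_rot=z['t'])
W=cloud('wrist',d,s);f=p.astype(float);ra=(f[...,0]+1)/(f[...,2]+1)
m=(ra>1.06)&(f[...,0]>60)&(f[...,1]<1.02*f[...,0])&(W[...,2]>7)&(W[...,2]<22)&(d>0)&(W[...,0]>580)
n,l,st,c=cv2.connectedComponentsWithStats(m.astype(np.uint8))
for i in range(1,n):
    if st[i,4]<300: continue
    P=W[l==i];print(st[i],np.median(P[:,2]),cv2.minAreaRect(P[:,:2].astype(np.float32)),P.mean(0))
E
python3 pads.py w1
```

```text
[ 443   53   43   66 2518] 15.992938221020154 ((629.95654296875, 148.39703369140625), (53.6497688293457, 72.57647705078125), 3.062878370285034) [629.09 149.25  15.97]
[ 447  129   41   58 2052] 15.884425520248243 ((638.5469360351562, 56.132423400878906), (54.200927734375, 72.71210479736328), 2.881650447845459) [637.82  57.48  15.89]
[ 451  190   37   50 1664] 15.805713765808122 ((646.8416137695312, -29.262588500976562), (53.69794464111328, 74.35597229003906), 3.21097993850708) [646.1  -26.88  15.8 ]
[ 447  249   35   43 1317] 15.88915851906495 ((645.9480590820312, -122.58322143554688), (53.80683135986328, 74.55345916748047), 3.392930746078491) [ 645.58 -119.61   15.88]
```

>>> {"api": "jog_arm", "payload": {"series": [[0,0,0,3,0.1,0.15,1],[0,0,0,3,0,0,1],[0,0,0,3,0,0,1],[0,0,0,3,0,0,1],[0,0,0,2,0,0,1],[0,0,0,1.1,0,0,1],[0,0,0,0,0,0,1],[0,0,0,0,0,0,0.3],[0,0,0,0,0,0,0.3],[0,0,0,0,0,0,0.3],[0,0,0,0,0,0,0.3],[0,0,0,0,0,0,0.3],[0,0,0,0,0,0,0.3],[0,0,0,0,0,0,0.3],[0,0,0,0,0,0,0.3]], "force": 35}}

```text
clock: 4.15
eef_pos: [441.6, 66.3, 100.4]
tcp_rot: [0.235, 1.569, 0.14]
contact_force: [-0.4, -0.5, 7.0]
opening: 0.415
```

>>> {"api": "jog_arm", "payload": {"series": [[0,0,0,-1,0,0,0.3],[0,0,0,-2,0,0,0.3],[0,0,0,-2,0,0,0.3],[0,0,0,-2,0,0,0.3],[0,0,0,0,0,0,0.3],[0,0,0,0,0,0,0.3]]}}

```text
clock: 4.75
eef_pos: [440.9, 66.1, 169.7]
tcp_rot: [0.233, 1.57, 0.138]
contact_force: [-0.1, 0.0, -1.1]
opening: 0.418
```

```bash
python3 -c "
from h import *
plan(645,-122.2,170,3.3)"
```

```text
pos [440.92  66.14 169.74] t 4.75 q [ 0.15  0.15  2.06 -0.    0.93  0.24] jaw yaw -5.430403646735789 F [-0.11  0.02 -1.11] open 0.41776498434019654
turn rv(deg) [-8.73  0.06 -0.01]  shift cm in current tool axes [ -0.01 -16.82  22.1 ]  in target axes [ -0.03 -19.98  19.29]
```

>>> {"api": "jog_arm", "payload": {"series": [[-2.2,0,0,0,0,0,0.3],[-2.2,0,0,0,0,0,0.3],[-2.2,0,0,0,0,0,0.3],[-2.2,0,0,0,0,0,0.3],[0,0,0,0,-1,0.93,0.3],[0,0,0,0,-2,1.93,0.3],[0,0,0,0,-2,1.93,0.3],[0,0,0,0,-2,1.93,0.3],[0,0,0,0,-2,1.93,0.3],[0,0,0,0,-2,1.93,0.3],[0,0,0,0,-2,1.93,0.3],[0,0,0,0,-2,1.93,0.3],[0,0,0,0,-2,1.93,0.3],[0,0,0,0,-2,1.93,0.3],[0,0,0,0,-1,1,0.3],[0,0,0,0,0,0,0.3],[0,0,0,0,0,0,0.3],[0,0,0,0,0,0,0.3]]}}

```text
clock: 6.55
eef_pos: [644.3, -121.4, 169.1]
tcp_rot: [2.762, 1.569, 2.821]
contact_force: [-0.7, -0.3, -1.7]
opening: 0.417
```

```bash
python3 -c "
from h import *
plan(645,-122.2,113.4,3.3)"; python3 look.py w2; python3 pads.py w2
```

```text
pos [ 644.27 -121.45  169.08] t 6.55 q [-0.19  0.46  1.62  0.    1.07 -0.25] jaw yaw 3.3827834879442493 F [-0.69 -0.31 -1.71] open 0.4166790683208055
turn rv(deg) [ 0.08 -0.08 -0.03]  shift cm in current tool axes [ 5.57 -0.08  0.08]  in target axes [ 5.57 -0.08  0.07]
obj [  74   89   63   75 3319] roof 61.06261208585673 ((446.64410400390625, -70.0057373046875), (56.8397331237793, 38.42822265625), 71.66613006591797) 2335
obj [  43  267  112  102 6085] roof 115.60669561691273 ((430.447265625, -258.4898376464844), (39.314170837402344, 57.32792663574219), 27.842500686645508) 1768
[ 295    0   58   37 2049] 16.08690345404733 ((639.2279052734375, 34.479530334472656), (52.68891525268555, 29.173479080200195), 2.878129005432129) [639.46  34.57  16.08]
[ 300   51   56   78 4156] 16.039032732007257 ((646.5905151367188, -28.549800872802734), (52.90614318847656, 71.39799499511719), 3.410310983657837) [646.56 -27.29  16.04]
[296 149  50  31 942] 16.044734140011656 ((644.8048706054688, -101.79080963134766), (52.13561248779297, 31.49357795715332), 1.7578613758087158) [644.59 -96.25  16.06]
```

View pics/w2.png

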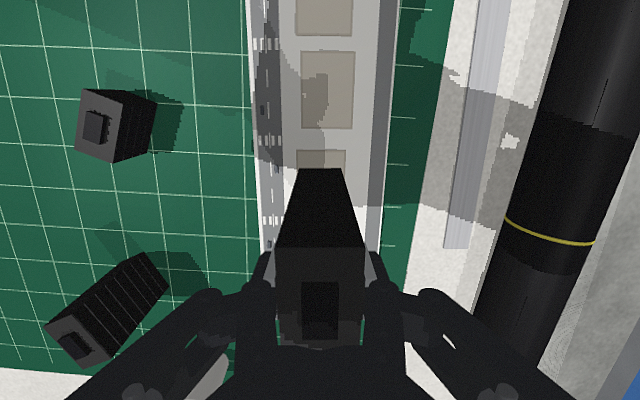

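Tower_r hangs straight in the fingers, at (320,250), with the far pad's edge showing ahead at (320,158). I check where it sits in the hand.

```bash
cat > inhand.py <<'E'
import sys
from h import *
z=np.load(sys.argv[1]+'.npz');p,d=z['p'],z['d'];s=dict(eef_pos=z['e'],tcp_rot=z['t'])
W=cloud('wrist',d,s);M=R.from_euler('xyz',s['tcp_rot']).as_matrix()
L=(W-s['eef_pos'])@M   # tool coords
h=float(sys.argv[2]) if len(sys.argv)>2 else 44
m=(d>0)&(abs(L[...,1])<45)&(abs(L[...,2])<17)&(p.max(2)<90)&(L[...,0]>-h-20)&(L[...,0]<120)
P=L[m]
for lo in range(-65,120,8):
    q=P[(P[:,0]>=lo)&(P[:,0]<lo+8)]
    if len(q)>20: print(lo,len(q),'y',np.percentile(q[:,1],[1,99]),'z',np.percentile(q[:,2],[1,99]))
E
python3 inhand.py w2
```

```text
-57 1528 y [-11.28  13.96] z [-6.53  8.17]
-49 6608 y [-21.58  29.02] z [-16.72  16.71]
-41 734 y [28.04 29.47] z [-16.6   16.59]
-33 612 y [27.87 29.36] z [-16.81  16.77]
-25 519 y [28.16 29.36] z [-16.48  16.77]
-17 438 y [28.15 29.24] z [-16.57  16.61]
-9 340 y [28.24 29.22] z [-16.67  16.76]
-1 338 y [28.01 29.29] z [-16.7   16.55]
7 274 y [28.29 29.21] z [-16.42  16.73]
15 253 y [28.25 29.16] z [-16.38  16.45]
23 206 y [28.02 29.18] z [-16.66  16.58]
31 184 y [28.32 29.12] z [-16.62  16.53]
39 173 y [28.34 29.04] z [-16.56  16.6 ]
47 120 y [28.31 29.04] z [-16.4   16.48]
55 152 y [28.11 29.08] z [-16.39  16.35]
63 119 y [28.23 29.03] z [-16.43  16.47]
71 115 y [28.08 29.01] z [-16.65  16.61]
79 97 y [28.37 29.04] z [-16.6   16.47]
87 84 y [28.37 29.04] z [-16.38  16.41]
95 37 y [28.47 28.88] z [-16.49  16.31]
```

>>> {"api": "jog_arm", "payload": {"series": [[0,0,0,1,-0.1,0.1,0.3],[0,0,0,1.5,0,0,0.3],[0,0,0,1.5,0,0,0.3],[0,0,0,0.8,0,0,0.3],[0,0,0,0.5,0,0,0.3],[0,0,0,0.2,0,0,0.3],[0,0,0,0,0,0,0.3],[0,0,0,0,0,0,0.3]]}}

```text
clock: 7.4
eef_pos: [646.8, -123.2, 114.9]
tcp_rot: [-0.246, 1.57, -0.188]
contact_force: [-0.5, -0.1, -0.8]
opening: 0.417
```

```bash
python3 -c "
from h import *
plan(645.5,-122.6,113.4,3.3)"; python3 look.py w3|head -0; python3 pads.py w3; python3 -c "
from h import *
plan(645.5,-122.6,113.4,3.3)"
```

```text
pos [ 646.77 -123.2   114.94] t 7.4 q [-0.19  0.52  1.65  0.    0.97 -0.25] jaw yaw 3.3679685847329206 F [-0.54 -0.1  -0.79] open 0.41670314791728674
turn rv(deg) [0.07 0.05 0.01]  shift cm in current tool axes [ 0.15  0.07 -0.12]  in target axes [ 0.15  0.07 -0.12]
[ 286    0   71   19 1264] 15.989390206167357 ((639.7506103515625, 25.3944091796875), (52.30952835083008, 11.97900390625), 3.2872354984283447) [639.88  25.43  15.98]
[ 292   36   69   97 6319] 16.059723020369518 ((646.7600708007812, -28.516319274902344), (52.613609313964844, 72.5927505493164), 2.5074193477630615) [646.52 -27.03  16.05]
[288 157  61  42 854] 16.04924389107842 ((644.8788452148438, -104.55970764160156), (52.33402633666992, 37.137393951416016), 3.014618396759033) [641.68 -94.44  16.03]
pos [ 646.79 -123.18  115.07] t 7.45 q [-0.19  0.52  1.65  0.    0.97 -0.25] jaw yaw 3.367857450188937 F [ 0.09  0.09 -1.55] open 0.4167514921795282
turn rv(deg) [0.07 0.05 0.01]  shift cm in current tool axes [ 0.17  0.07 -0.13]  in target axes [ 0.17  0.06 -0.13]Exception ignored on flushing sys.stdout:
BrokenPipeError: [Errno 32] Broken pipe
```

>>> {"api": "jog_arm", "payload": {"series": [[0,0,0,0.1,0.06,-0.12,0.3],[0,0,0,0.1,0,0,0.3],[0,0,0,0,0,0,0.3],[0,0,0,0,0,0,0.3]]}}

```text
clock: 7.85
eef_pos: [645.1, -122.6, 112.5]
tcp_rot: [-0.128, 1.571, -0.069]
contact_force: [-0.4, -0.3, -1.0]
opening: 0.415
```

Still no contact, so I lower it gently.

>>> {"api": "jog_arm", "payload": {"series": [[0,0,0,0.1,0,0,0.3],[0,0,0,0,0,0,0.3],[0,0,0,0,0,0,0.3]]}}

```text
clock: 8.15
eef_pos: [645.3, -122.6, 112.4]
tcp_rot: [-0.316, 1.57, -0.257]
contact_force: [-2.6, 0.9, 6.5]
opening: 0.418
```

>>> {"api": "jog_arm", "payload": {"series": [[0,0,0,0,0,0,0.6],[0,0,0,0,0,0,0.8],[0,0,0,0,0,0,1],[0,0,0,0,0,0,1],[0,0,0,-1,0,0,1],[0,0,0,-3,0,0,1],[0,0,0,-4,0,0,1],[0,0,0,-4,0,0,1],[0,0,0,-1.8,0,0,1],[0,0,0,0,0,0,1],[0,0,0,0,0,0,1]]}}

```text
clock: 9.25
eef_pos: [645.0, -122.5, 249.7]
tcp_rot: [-0.249, 1.57, -0.19]
contact_force: [-0.9, 0.1, -1.2]
opening: 1.0
```

```bash
python3 -c "
from h import *
plan(428.9,-259,250,28.3)"
```

```text
pos [ 645.02 -122.54  249.73] t 9.25 q [-0.19  0.39  1.54 -0.    1.21 -0.25] jaw yaw 3.3726702148024534 F [-0.91  0.08 -1.24] open 0.9996516690723689
turn rv(deg) [-24.93   0.03   0.01]  shift cm in current tool axes [ -0.04 -12.35 -22.38]  in target axes [ -0.03  -1.77 -25.5 ]
```

>>> {"api": "jog_arm", "payload": {"series": [[0,0,0,0,-1.54,-2.8,1],[0,0,0,0,-1.54,-2.8,1],[0,0,0,0,-1.54,-2.8,1],[0,0,0,0,-1.54,-2.8,1],[0,0,0,0,-1.54,-2.8,1],[0,0,0,0,-1.54,-2.8,1],[0,0,0,0,-1.54,-2.8,1],[0,0,0,0,-1.54,-2.8,1],[-8.3,0,0,0,0,0,1],[-8.3,0,0,0,0,0,1],[-8.3,0,0,0,0,0,1],[0,0,0,0,0,0,1],[0,0,0,0,0,0,1]]}}

```text
clock: 10.55
eef_pos: [428.2, -258.4, 248.4]
tcp_rot: [2.095, 1.569, 2.585]
contact_force: [-0.2, -0.7, -0.3]
opening: 1.001
```

```bash
python3 look.py w4; python3 -c "
from h import *
plan(428.9,-259.1,72,28.2)
for n in ['side','top']:
    p,d=r.grab_frame(n)
    cv2.imwrite(f'pics/{n}4.png',p[:,:,::-1]); np.savez(f'{n}4.npz',p=p,d=d)
"
```

```text
obj [ 384    0   68   62 2188] roof 61.4122993675424 ((445.75152587890625, -70.18936157226562), (57.03913116455078, 36.391510009765625), 71.32737731933594) 1902
obj [ 302  149   37   66 2301] roof 116.93589308799403 ((429.8668518066406, -258.7778625488281), (35.98326110839844, 55.812007904052734), 27.71564292907715) 1736
pos [ 428.38 -258.44  248.65] t 10.6 q [-0.55  0.14  1.87 -0.    1.13 -1.04] jaw yaw 28.046981026975175 F [ 0.08  0.21 -0.97] open 0.9973814882305189
turn rv(deg) [-0.15 -0.05 -0.08]  shift cm in current tool axes [17.67 -0.11  0.03]  in target axes [17.67 -0.08  0.01]
```

View pics/w4.png

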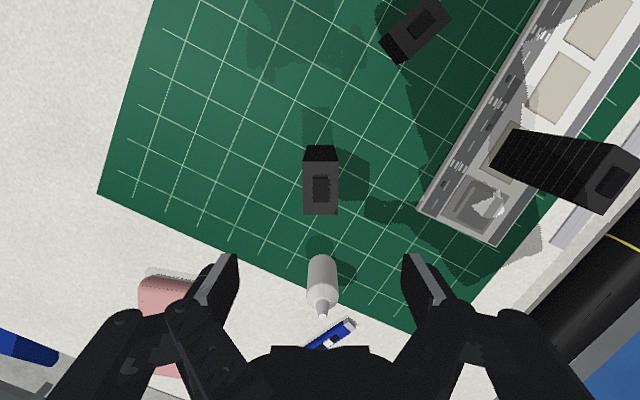

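View pics/top4.png

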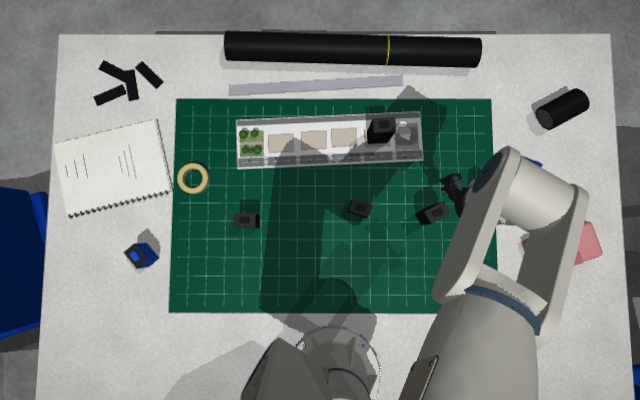

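In the wrist picture tower_p is at (320,182), in line with the fingers, and the glue is clear behind it at (322,280). The top picture shows tower_r standing on the far plot at (380,130).

>>> {"api": "jog_arm", "payload": {"series": [[0,0,0,3,-0.08,0,1],[0,0,0,4,0,0,1],[0,0,0,4,0,0,1],[0,0,0,3.5,0,0,1],[0,0,0,2,0,0,1],[0,0,0,1.2,0,0,1],[0,0,0,0,0,0,1],[0,0,0,0,0,0,0.3],[0,0,0,0,0,0,0.3],[0,0,0,0,0,0,0.3],[0,0,0,0,0,0,0.3],[0,0,0,0,0,0,0.3],[0,0,0,0,0,0,0.3],[0,0,0,0,0,0,0.3],[0,0,0,0,0,0,0.3]], "force": 35}}

```text
clock: 12.2
eef_pos: [429.7, -259.8, 73.5]
tcp_rot: [-1.055, 1.569, -0.562]
contact_force: [-0.8, 0.3, 7.2]
opening: 0.416
```

Run:
```python
from h import *
z=np.load('top4.npz');p,d=z['p'],z['d'];W=cloud('top',d)
m=(d>0)&(W[...,2]>148)&(W[...,2]<165)&(abs(W[...,0]-645)<45)&(abs(W[...,1]+122)<50)&(p.max(2)<100)
print(W[m][:,2].mean(),cv2.minAreaRect(W[m][:,:2].astype(np.float32)))
print(r.sense()['eef_pos'],r.sense()['contact_force'])
```

```text
156.6467091981783 ((645.3121948242188, -122.67945861816406), (37.424560546875, 56.41817855834961), 4.17312479019165)
[ 429.73 -259.81   73.5 ] [-0.77  0.32  7.17]
```

>>> {"api": "jog_arm", "payload": {"series": [[0,0,0,-1,0,0,0.3],[0,0,0,-2,0,0,0.3],[0,0,0,-3,0,0,0.3],[0,0,0,-3,0,0,0.3],[-4,0,0,0,0,0,0.3],[0,0,0,0,0,0,0.3]]}}

```text
clock: 12.8
eef_pos: [429.6, -259.7, 164.0]
tcp_rot: [-1.097, 1.568, -0.533]
contact_force: [-0.4, -0.8, -1.5]
opening: 0.417
```

```bash
python3 -c "
from h import *
plan(460,-28.7,163,3.3)
plan(645.9,-29.1,163,3.3)"
```

```text
pos [ 429.58 -259.68  163.98] t 12.8 q [-0.55  0.24  1.96  0.    0.94 -1.11] jaw yaw 32.331677367425314 F [-0.36 -0.83 -1.54] open 0.41710938699103484
turn rv(deg) [29.03  0.09  0.1 ]  shift cm in current tool axes [ 0.08 17.89 14.92]  in target axes [ 0.1  22.88  4.37]
pos [ 429.58 -259.68  163.98] t 12.8 q [-0.55  0.24  1.96  0.    0.94 -1.11] jaw yaw 32.331677367425314 F [-0.36 -0.83 -1.54] open 0.41710938699103484
turn rv(deg) [29.03  0.09  0.1 ]  shift cm in current tool axes [ 0.11  7.91 30.61]  in target axes [ 0.1  21.77 22.92]
```

>>> {"api": "jog_arm", "payload": {"series": [[7.25,0,0,0,0,0,0.3],[7.25,0,0,0,0,0,0.3],[7.25,0,0,0,0,0,0.3],[7.25,0,0,0,0,0,0.3],[0,0,0,0,1.28,0.37,0.3],[0,0,0,0,2.7,0.5,0.3],[0,0,0,0,2.7,0.5,0.3],[0,0,0,0,2.7,0.5,0.3],[0,0,0,0,2.7,0.5,0.3],[0,0,0,0,2.7,0.5,0.3],[0,0,0,0,2.7,0.5,0.3],[0,0,0,0,2.7,0.5,0.3],[0,0,0,0,2.7,0.5,0.3],[0,0,0,0,0,0,0.3]]}}

```text
clock: 14.2
eef_pos: [459.3, -25.4, 162.2]
tcp_rot: [2.237, 1.569, 2.298]
contact_force: [0.3, -0.7, -1.8]
opening: 0.423
```

>>> {"api": "jog_arm", "payload": {"series": [[0,0,0,0,-0.1,1.5,0.3],[0,0,0,0,-0.2,3,0.3],[0,0,0,0,-0.2,3,0.3],[0,0,0,0,-0.2,3,0.3],[0,0,0,0,-0.2,3,0.3],[0,0,0,0,-0.1,3,0.3],[0,0,0,0,-0.1,2.05,0.3],[0,0,0,0,0,0,0.3],[0,0,0,0,0,0,0.3],[0,0,0,0,0,0,0.3]]}}

```text
clock: 15.2
eef_pos: [644.6, -29.3, 162.0]
tcp_rot: [3.088, 1.569, -3.138]
contact_force: [0.8, 0.2, -1.4]
opening: 0.414
```

```bash
python3 look.py w5;python3 pads.py w5; python3 inhand.py w5|head -6; python3 -c "
from h import *
plan(645.9,-29.1,86.5,3.3)"
```

```text
obj [  88  188   57   68 2805] roof 60.82684923170547 ((445.91485595703125, -69.49179077148438), (57.288963317871094, 37.672943115234375), 70.76829528808594) 1864
[ 284    0   59   34 1941] 16.11048657959418 ((630.6618041992188, 125.26016998291016), (52.115421295166016, 26.435640335083008), 2.9731051921844482) [630.99 125.4   16.08]
[ 290   58   56   79 4274] 16.051385365924716 ((638.3405151367188, 55.939353942871094), (52.850013732910156, 71.82810974121094), 3.26951265335083) [638.32  57.2   16.06]
[ 296  149   52   34 1363] 16.107285890653372 ((645.9118041992188, -9.858722686767578), (52.23892593383789, 34.6852912902832), 2.6536293029785156) [645.69  -6.09  16.07]
-57 192 y [-10.27  14.34] z [-16.84   8.14]
-49 7863 y [-22.32  29.  ] z [-16.66  16.63]
-41 764 y [19.48 29.57] z [-16.67  16.63]
-33 608 y [27.82 29.53] z [-16.57  16.7 ]
-25 509 y [28.31 29.54] z [-16.62  16.54]
-17 437 y [28.34 29.43] z [-16.77  16.69]
pos [644.6  -29.24 162.24] t 15.25 q [-0.05  0.45  1.65 -0.    1.04 -0.1 ] jaw yaw 3.261466029525235 F [-0.05  0.92 -1.48] open 0.4163507540875751
turn rv(deg) [-0.04 -0.06 -0.  ]  shift cm in current tool axes [7.57 0.01 0.14]  in target axes [7.57 0.01 0.13]
```

View pics/w5.png

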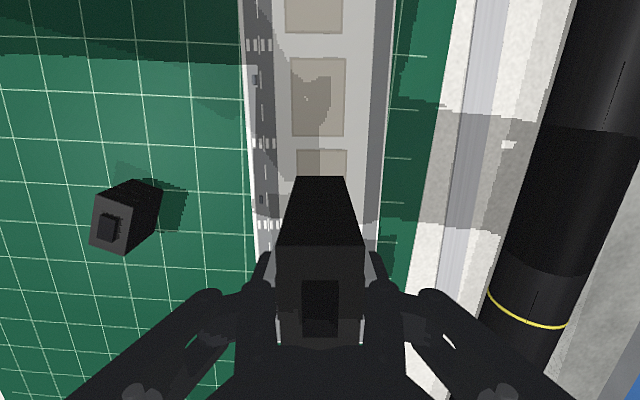

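>>> {"api": "jog_arm", "payload": {"series": [[0,0,0,1,0,0.05,0.3],[0,0,0,2,0,0,0.3],[0,0,0,2,0,0,0.3],[0,0,0,1.5,0,0,0.3],[0,0,0,0.7,0,0,0.3],[0,0,0,0.3,0,0,0.3],[0,0,0,0,0,0,0.3],[0,0,0,0,0,0,0.3],[0,0,0,0,0,0,0.3]]}}

```text
clock: 16.15
eef_pos: [646.6, -28.9, 88.4]
tcp_rot: [-0.117, 1.569, -0.06]
contact_force: [0.3, 0.5, -1.1]
opening: 0.414
```

>>> {"api": "jog_arm", "payload": {"series": [[0,0,0,0.1,-0.03,-0.06,0.3],[0,0,0,0.1,0,0,0.3],[0,0,0,0.1,0,0,0.3],[0,0,0,0,0,0,0.3],[0,0,0,0,0,0,0.3]]}}

```text
clock: 16.65
eef_pos: [645.6, -29.2, 85.5]
tcp_rot: [-0.016, 1.57, 0.041]
contact_force: [-3.6, 0.9, 7.8]
opening: 0.416
```

>>> {"api": "jog_arm", "payload": {"series": [[0,0,0,0,0,0,0.6],[0,0,0,0,0,0,0.8],[0,0,0,0,0,0,1],[0,0,0,0,0,0,1],[0,0,0,-1,0,0,1],[0,0,0,-3,0,0,1],[0,0,0,-4,0,0,1],[0,0,0,-4,0,0,1],[0,0,0,-3,0,0,1],[0,0,0,0,0,0,1],[0,0,0,0,0,0,1]]}}

```text
clock: 17.75
eef_pos: [645.7, -29.2, 235.6]
tcp_rot: [-0.091, 1.569, -0.034]
contact_force: [-0.9, 0.0, -0.0]
opening: 1.0
```

```bash
python3 -c "
from h import *
plan(408.7,231.9,220,0)"
```

```text
pos [645.72 -29.21 235.59] t 17.75 q [-0.05  0.38  1.58  0.    1.18 -0.1 ] jaw yaw 3.2731091026742107 F [-0.89  0.04 -0.05] open 1.0000005516636932
turn rv(deg) [3.27 0.1  0.01]  shift cm in current tool axes [  1.52  27.42 -22.18]  in target axes [  1.56  26.11 -23.7 ]
```

>>> {"api": "jog_arm", "payload": {"series": [[3.3,0,0,0,0,0,1],[0,0,0,0.1,2.61,-2.37,1],[0,0,0,0.1,2.61,-2.37,1],[0,0,0,0.1,2.61,-2.37,1],[0,0,0,0.1,2.61,-2.37,1],[0,0,0,0.1,2.61,-2.37,1],[0,0,0,0.1,2.61,-2.37,1],[0,0,0,0.1,2.61,-2.37,1],[0,0,0,0.1,2.61,-2.37,1],[0,0,0,0.1,2.61,-2.37,1],[0,0,0,0.1,2.61,-2.37,1],[0,0,0,0,0,0,1],[0,0,0,0,0,0,1]]}}

```text
clock: 19.05
eef_pos: [407.6, 231.9, 223.5]
tcp_rot: [-2.492, 1.569, -2.491]
contact_force: [-0.5, -0.3, 0.1]
opening: 0.997
```

```bash
python3 look.py w6; python3 -c "
from h import *
plan(408.7,231.9,45,0)"
```

```text
obj [ 304  150   37   62 2139] roof 89.0374012205163 ((410.7242736816406, 233.41127014160156), (56.60586929321289, 35.9118766784668), 88.16375732421875) 1699
pos [408.27 231.58 223.69] t 19.1 q [ 0.51  0.12  1.96 -0.    1.06  0.51] jaw yaw 0.020315196197586205 F [ 0.67 -0.1  -1.27] open 1.001338461014458
turn rv(deg) [ 0.02 -0.07  0.06]  shift cm in current tool axes [17.87  0.05  0.06]  in target axes [17.87  0.03  0.04]
```

View pics/w6.png

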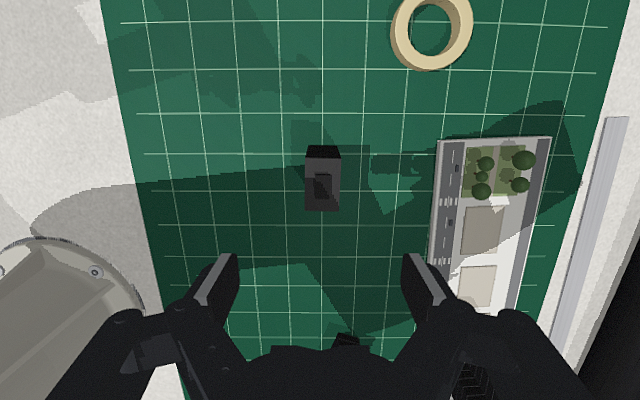

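Tower_s, which is black and whose roof reads 89 mm, stands at (322,182) between the fingers. The blue look-alike isn't near it.

>>> {"api": "jog_arm", "payload": {"series": [[1,0,0,3,0.1,0.1,1],[0,0,0,4,0,0,1],[0,0,0,4,0,0,1],[0,0,0,3.5,0,0,1],[0,0,0,2,0,0,1],[0,0,0,1.4,0,0,1],[0,0,0,0,0,0,1],[0,0,0,0,0,0,0.3],[0,0,0,0,0,0,0.3],[0,0,0,0,0,0,0.3],[0,0,0,0,0,0,0.3],[0,0,0,0,0,0,0.3],[0,0,0,0,0,0,0.3],[0,0,0,0,0,0,0.3],[0,0,0,0,0,0,0.3]], "force": 35}}

```text
clock: 20.6
eef_pos: [410.2, 233.2, 46.3]
tcp_rot: [0.41, 1.569, 0.392]
contact_force: [0.3, -2.4, 7.0]
opening: 0.417
```

>>> {"api": "jog_arm", "payload": {"series": [[0,0,0,-1,0,0,0.3],[0,0,0,-2,0,0,0.3],[0,0,0,-3,0,0,0.3],[0,0,0,-3,0,0,0.3],[-4.2,0,0,0,0,0,0.3],[0,0,0,0,0,0,0.3],[0,0,0,0,0,0,0.3]]}}

```text
clock: 21.3
eef_pos: [409.2, 232.8, 135.6]
tcp_rot: [-2.831, 1.57, -2.778]
contact_force: [0.3, -0.5, -1.1]
opening: 0.422
```

```bash
python3 -c "
from h import *
plan(637.7,55.3,136,3.2)"
```

```text
pos [409.2  232.75 135.59] t 21.3 q [0.51 0.24 2.04 0.   0.86 0.46] jaw yaw 3.0714539427157885 F [ 0.27 -0.48 -1.1 ] open 0.42181425739196604
turn rv(deg) [-0.13 -0.02  0.01]  shift cm in current tool axes [ -0.05 -18.94  21.87]  in target axes [ -0.04 -18.99  21.82]
```

>>> {"api": "jog_arm", "payload": {"series": [[0,0,0,0,-1.5,1.7,0.3],[0,0,0,0,-2.4,2.8,0.3],[0,0,0,0,-2.4,2.8,0.3],[0,0,0,0,-2.4,2.8,0.3],[0,0,0,0,-2.4,2.8,0.3],[0,0,0,0,-2.4,2.8,0.3],[0,0,0,0,-2.4,2.8,0.3],[0,0,0,0,-2,2.2,0.3],[0,0,0,0,-1.09,1.15,0.3],[0,0,0,0,0,0,0.3],[0,0,0,0,0,0,0.3],[0,0,0,0,0,0,0.3]]}}

```text
clock: 22.5
eef_pos: [637.0, 56.2, 135.1]
tcp_rot: [2.997, 1.569, 3.053]
contact_force: [-0.0, 0.6, 0.2]
opening: 0.42
```

```bash
python3 look.py w7;python3 pads.py w7; python3 inhand.py w7|head -6; python3 -c "
from h import *
plan(637.7,55.3,59.3,3.2)"
```

```text
obj [  95  279   56   66 2600] roof 60.634870291735254 ((445.83697509765625, -69.77116394042969), (58.504302978515625, 37.29128646850586), 71.23515319824219) 1632
[ 286   44   62   89 5306] 16.062463803000526 ((629.41552734375, 148.52574157714844), (52.696388244628906, 72.3045425415039), 3.2094180583953857) [629.5  149.57  16.05]
[ 293  155   56   36 1767] 16.06957762542271 ((637.5927124023438, 75.76786804199219), (52.635406494140625, 33.631343841552734), 1.2450348138809204) [637.43  77.26  16.04]
-49 7339 y [-23.14  28.12] z [-16.63  16.64]
-41 1281 y [-23.32  28.74] z [-16.73  16.66]
-33 604 y [27.43 28.81] z [-16.67  16.58]
-25 527 y [27.6  28.83] z [-16.62  16.66]
-17 428 y [27.37 28.76] z [-16.78  16.54]
-9 373 y [27.55 28.75] z [-16.35  16.58]
pos [637.14  56.32 135.33] t 22.55 q [0.09 0.47 1.68 0.   0.99 0.03] jaw yaw 3.2155593541610044 F [-0.66  0.47  0.21] open 0.41721679930315886
turn rv(deg) [ 0.02 -0.06 -0.01]  shift cm in current tool axes [ 7.6  -0.11  0.06]  in target axes [ 7.6  -0.11  0.05]
```

View pics/w7.png

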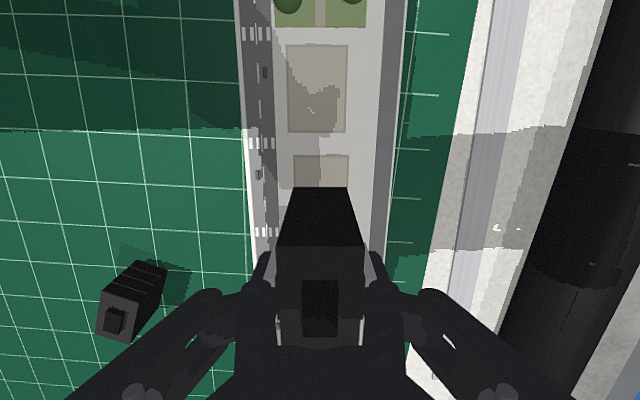

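>>> {"api": "jog_arm", "payload": {"series": [[0,0,0,1,0,0,0.3],[0,0,0,2,0,0,0.3],[0,0,0,2,0,0,0.3],[0,0,0,1.5,0,0,0.3],[0,0,0,0.7,0,0,0.3],[0,0,0,0.3,0,0,0.3],[0,0,0,0,0,0,0.3],[0,0,0,0,0,0,0.3],[0,0,0,0,0,0,0.3]]}}

```text
clock: 23.45
eef_pos: [638.8, 55.4, 61.3]
tcp_rot: [0.04, 1.569, 0.096]
contact_force: [0.2, -0.3, -0.4]
opening: 0.421
```

Contact is expected at about z 58.3.

>>> {"api": "jog_arm", "payload": {"series": [[0,0,0,0.1,0.07,-0.05,0.3],[0,0,0,0.1,0,0,0.3],[0,0,0,0.1,0,0,0.3],[0,0,0,0,0,0,0.3],[0,0,0,0,0,0,0.3]]}}

```text
clock: 23.95
eef_pos: [637.9, 56.1, 58.4]
tcp_rot: [0.167, 1.57, 0.222]
contact_force: [-3.2, -0.5, 7.2]
opening: 0.417
```

>>> {"api": "jog_arm", "payload": {"series": [[0,0,0,0,0,0,0.6],[0,0,0,0,0,0,0.8],[0,0,0,0,0,0,1],[0,0,0,0,0,0,1],[0,0,0,-1,0,0,1],[0,0,0,-3,0,0,1],[0,0,0,-4,0,0,1],[0,0,0,-4,0,0,1],[0,0,0,-4,0,0,1],[0,0,0,-1,0,0,1],[0,0,0,0,0,0,1]]}}

```text
clock: 25.05
eef_pos: [638.9, 56.1, 230.2]
tcp_rot: [0.031, 1.566, 0.086]
contact_force: [-0.7, -0.7, -0.3]
opening: 1.004
```

```bash
python3 -c "
from h import *
plan(444.5,-70.6,200,-19.1)"
```

```text
pos [638.87  56.13 230.15] t 25.05 q [0.09 0.38 1.6  0.   1.16 0.03] jaw yaw 3.170622264006732 F [-0.72 -0.67 -0.27] open 1.0035390257367378
turn rv(deg) [22.27  0.24 -0.06]  shift cm in current tool axes [  2.93 -11.58 -20.12]  in target axes [  3.02 -18.34 -14.22]
```

>>> {"api": "jog_arm", "payload": {"series": [[0,0,0,0.3,-1.45,-2.5,1],[0,0,0,0.3,-1.45,-2.5,1],[0,0,0,0.3,-1.45,-2.5,1],[0,0,0,0.3,-1.45,-2.5,1],[0,0,0,0.3,-1.45,-2.5,1],[0,0,0,0.3,-1.45,-2.5,1],[0,0,0,0.3,-1.45,-2.5,1],[0,0,0,0.3,-1.45,-2.6,1],[7.4,0,0,0,0,0,1],[7.4,0,0,0,0,0,1],[7.4,0,0,0,0,0,1],[0,0,0,0,0,0,1],[0,0,0,0,0,0,1]]}}

```text
clock: 26.35
eef_pos: [442.7, -70.7, 202.4]
tcp_rot: [-2.973, 1.569, 2.982]
contact_force: [0.1, 0.2, 0.7]
opening: 0.999
```

```bash
python3 look.py w8; python3 -c "
from h import *
plan(444.5,-70.6,18,-19.1)"
```

```text
obj [ 305  154   35   55 1893] roof 61.28751903904393 ((445.9264831542969, -69.76414489746094), (55.70284652709961, 35.95616912841797), 70.78472900390625) 1677
pos [442.88 -70.76 202.67] t 26.4 q [-0.16  0.11  2.02 -0.    1.01  0.17] jaw yaw -18.822327110275783 F [ 0.12 -0.08 -0.34] open 1.0038131003208108
turn rv(deg) [ 0.28 -0.09  0.02]  shift cm in current tool axes [18.47  0.07  0.18]  in target axes [18.47  0.07  0.15]
```

View pics/w8.png

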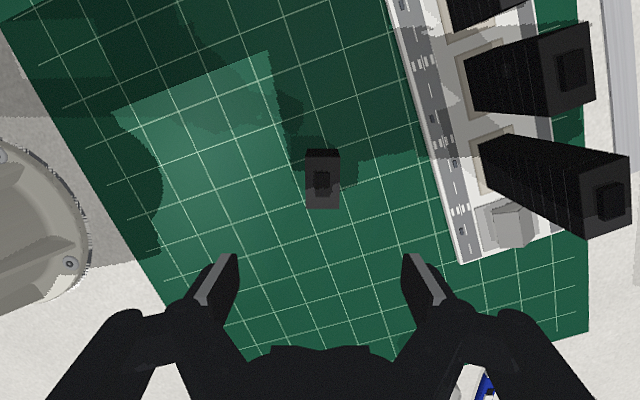

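Tower_q is at (322,180) between the fingers. Towers r, p and s stand on the right at (600,190), (565,70) and (490,10).

>>> {"api": "jog_arm", "payload": {"series": [[0,0,0,3,0.05,0.1,1],[0,0,0,4,0,0,1],[0,0,0,4,0,0,1],[0,0,0,3.5,0,0,1],[0,0,0,2,0,0,1],[0,0,0,1.7,0,0,1],[0,0,0,0,0,0,1],[0,0,0,0,0,0,0.3],[0,0,0,0,0,0,0.3],[0,0,0,0,0,0,0.3],[0,0,0,0,0,0,0.3],[0,0,0,0,0,0,0.3],[0,0,0,0,0,0,0.3],[0,0,0,0,0,0,0.3],[0,0,0,0,0,0,0.3]], "force": 35}}

```text
clock: 27.9
eef_pos: [445.3, -70.9, 22.5]
tcp_rot: [0.175, 1.569, -0.157]
contact_force: [0.1, -0.0, 7.1]
opening: 0.414
```

>>> {"api": "jog_arm", "payload": {"series": [[0,0,0,-1,0,0,0.3],[0,0,0,-2,0,0,0.3],[0,0,0,-3,0,0,0.3],[0,0,0,-3,0,0,0.3],[-7.4,0,0,0,0,0,0.3],[-7.4,0,0,0,0,0,0.3],[-7.4,0,0,0,0,0,0.3],[0,0,0,0,0,0,0.3],[0,0,0,0,0,0,0.3]]}}

```text
clock: 28.8
eef_pos: [444.6, -70.7, 112.0]
tcp_rot: [-0.221, 1.57, -0.169]
contact_force: [0.3, -0.3, -0.6]
opening: 0.415
```

```bash
python3 -c "
from h import *
plan(480,149,112,3.3);plan(629.5,148.5,112,3.3)"
```

```text
pos [444.57 -70.74 112.  ] t 28.8 q [-0.16  0.25  2.1  -0.    0.79 -0.21] jaw yaw 2.961168435616042 F [ 0.27 -0.32 -0.6 ] open 0.41517329646020834
turn rv(deg) [-0.34  0.03  0.01]  shift cm in current tool axes [-0.   21.76  4.67]  in target axes [-0.   21.73  4.8 ]
pos [444.57 -70.74 112.  ] t 28.8 q [-0.16  0.25  2.1  -0.    0.79 -0.21] jaw yaw 2.961168435616042 F [ 0.27 -0.32 -0.6 ] open 0.41517329646020834
turn rv(deg) [-0.34  0.03  0.01]  shift cm in current tool axes [ 0.01 20.94 19.6 ]  in target axes [-0.   20.82 19.72]
```

>>> {"api": "jog_arm", "payload": {"series": [[-0.3,0,0,0,1.4,0.3,0.3],[0,0,0,0,2.9,0.65,0.3],[0,0,0,0,2.9,0.65,0.3],[0,0,0,0,2.9,0.65,0.3],[0,0,0,0,2.9,0.65,0.3],[0,0,0,0,2.9,0.65,0.3],[0,0,0,0,2.9,0.65,0.3],[0,0,0,0,2.9,0.3,0.3],[0,0,0,0,0,0,0.3],[0,0,0,0,-0.1,1.5,0.3],[0,0,0,0,-0.2,3,0.3],[0,0,0,0,-0.2,3,0.3],[0,0,0,0,-0.2,3,0.3],[0,0,0,0,-0.1,3,0.3],[0,0,0,0,-0.1,1.7,0.3],[0,0,0,0,0,0,0.3],[0,0,0,0,0,0,0.3],[0,0,0,0,0,0,0.3]]}}

```text
clock: 30.6
eef_pos: [627.8, 148.0, 111.2]
tcp_rot: [-2.939, 1.569, -2.879]
contact_force: [0.1, 0.5, -0.7]
opening: 0.422
```

```bash
python3 look.py w9;python3 pads.py w9; python3 inhand.py w9|head -6; python3 -c "
from h import *
plan(629.2,148.3,36,3.3)"
```

```text
[320  57  12  88 869] 16.210933203098506 ((628.4845581054688, 230.60719299316406), (8.311585426330566, 66.42255401611328), 2.7240710258483887) [628.22 232.4   16.19]
[ 291  159   62   41 2287] 16.14395824163634 ((628.7088012695312, 167.1390838623047), (52.51606750488281, 34.34280776977539), 2.1433215141296387) [628.55 167.76  16.11]
-49 1813 y [-11.75  13.76] z [-6.5  8.2]
-41 6473 y [-26.64  28.8 ] z [-16.73  16.7 ]
-33 608 y [27.84 29.09] z [-16.6   16.74]
-25 504 y [27.58 28.97] z [-16.66  16.67]
-17 424 y [27.87 29.  ] z [-16.62  16.63]
-9 383 y [27.85 29.03] z [-16.64  16.44]
pos [627.77 148.21 111.34] t 30.65 q [ 0.23  0.51  1.68 -0.    0.95  0.17] jaw yaw 3.432092298171576 F [-0.63  0.25  0.49] open 0.4188391454648477
turn rv(deg) [ 0.13 -0.06  0.01]  shift cm in current tool axes [7.53 0.   0.15]  in target axes [7.53 0.   0.14]
```

View pics/w9.png

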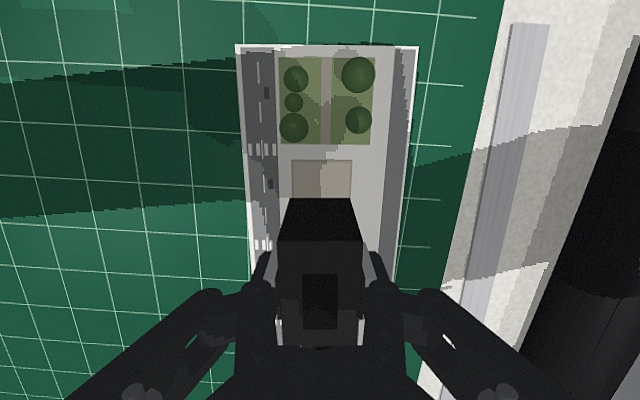

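>>> {"api": "jog_arm", "payload": {"series": [[0,0,0,1,0,0.05,0.3],[0,0,0,2,0,0,0.3],[0,0,0,2,0,0,0.3],[0,0,0,1.5,0,0,0.3],[0,0,0,0.7,0,0,0.3],[0,0,0,0.2,0,0,0.3],[0,0,0,0,0,0,0.3],[0,0,0,0,0,0,0.3],[0,0,0,0,0,0,0.3]]}}

```text
clock: 31.55
eef_pos: [629.8, 148.9, 38.3]
tcp_rot: [0.137, 1.569, 0.197]
contact_force: [0.4, 0.7, -0.4]
opening: 0.417
```

>>> {"api": "jog_arm", "payload": {"series": [[0,0,0,0.1,-0.06,-0.06,0.3],[0,0,0,0.1,0,0,0.3],[0,0,0,0.1,0,0,0.3],[0,0,0,0.1,0,0,0.3],[0,0,0,0,0,0,0.3],[0,0,0,0,0,0,0.3]]}}

```text
clock: 32.15
eef_pos: [628.6, 148.2, 34.5]
tcp_rot: [-0.417, 1.571, -0.357]
contact_force: [-3.8, -0.4, 9.4]
opening: 0.42
```

Contact. I release, rise, and back off towards the robot to look.

>>> {"api": "jog_arm", "payload": {"series": [[0,0,0,0,0,0,0.6],[0,0,0,0,0,0,0.8],[0,0,0,0,0,0,1],[0,0,0,0,0,0,1],[0,0,0,-1,0,0,1],[0,0,0,-3,0,0,1],[0,0,0,-4,0,0,1],[0,0,0,-4,0,0,1],[0,0,0,-4,0,0,1],[0,0,0,-4,0,0,1],[0,0,0,0,0,-3,1],[0,0,0,0,0,-4,1],[0,0,0,0,0,-4,1],[0,0,0,0,0,-4,1],[0,0,0,0,0,-4,1],[0,0,0,0,0,-3,1],[0,0,0,0,0,0,1],[0,0,0,0,0,0,1]]}}

```text
clock: 33.95
eef_pos: [409.5, 135.1, 234.5]
tcp_rot: [0.232, 1.568, 0.293]
contact_force: [-0.3, -0.6, 0.1]
opening: 1.0
```

Run:
```python
from h import *
for n in ['side','top']:
    p,d=r.grab_frame(n)
    cv2.imwrite(f'pics/{n}10.png',p[:,:,::-1])
    W=cloud(n,d)
    if n=='top':
      z0=np.load('top0.npz');
      for nm,(x,y),h in [('r',(644.4,-123.3),155),('p',(644.9,-29.4),127),('s',(636.4,55.),99),('q',(627.8,147.5),71)]:
        m=(d>0)&(abs(W[...,2]-h-4)<8)&(abs(W[...,0]-x)<45)&(abs(W[...,1]-y)<45)&(p.max(2)<110)
        P=W[m]; rc=cv2.minAreaRect(P[:,:2].astype(np.float32))
        print(nm,len(P),np.median(P[:,2]),rc,'minus pad',np.array(rc[0])-[x,y])
      W0=cloud('top',z0['d'])
      for a,b in ((W0,z0['p']),(W,p)):
        m=(abs(a[...,0]-500)<60)&(abs(a[...,1]+383)<60)&(a[...,2]>30)&(a[...,2]<125)&(b.min(2)>70)
        print('glue',a[m].mean(0),m.sum())
    if n=='top':
      c=cv2.resize(p[90:240,170:500],None,fx=2.4,fy=2.4,interpolation=cv2.INTER_CUBIC);cv2.imwrite('pics/crop10.png',c[:,:,::-1])
    else:
      c=cv2.resize(p[110:290,190:400],None,fx=3,fy=3,interpolation=cv2.INTER_CUBIC);cv2.imwrite('pics/scrop10.png',c[:,:,::-1])
```

```text
r 328 156.37995476347044 ((645.416015625, -122.86135864257812), (37.03755187988281, 56.45509719848633), 3.8021328449249268) minus pad [1.02 0.44]
p 301 128.47099151113298 ((645.3519287109375, -28.566104888916016), (37.018409729003906, 54.912662506103516), 2.658747911453247) minus pad [0.45 0.83]
s 294 100.46364428537697 ((636.509033203125, 55.71021270751953), (39.58833312988281, 54.13053894042969), 3.3536484241485596) minus pad [0.11 0.71]
q 289 72.79325063250758 ((628.8302612304688, 147.807861328125), (39.00663757324219, 56.66598129272461), 0.7076132893562317) minus pad [1.03 0.31]
glue [ 503.45 -390.93   79.29] 316
glue [ 503.2  -391.19   78.95] 321
```

View pics/crop10.png

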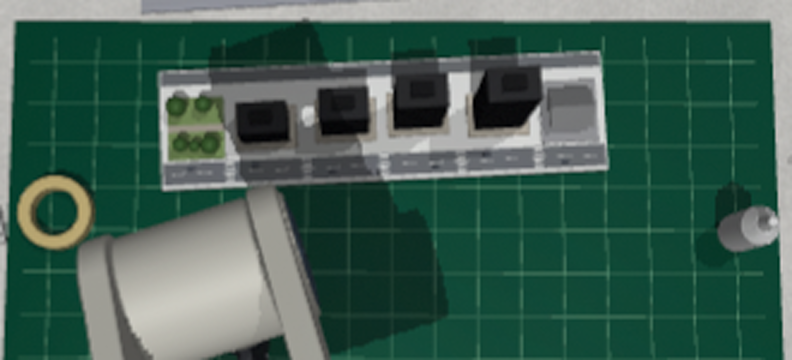

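View pics/scrop10.png

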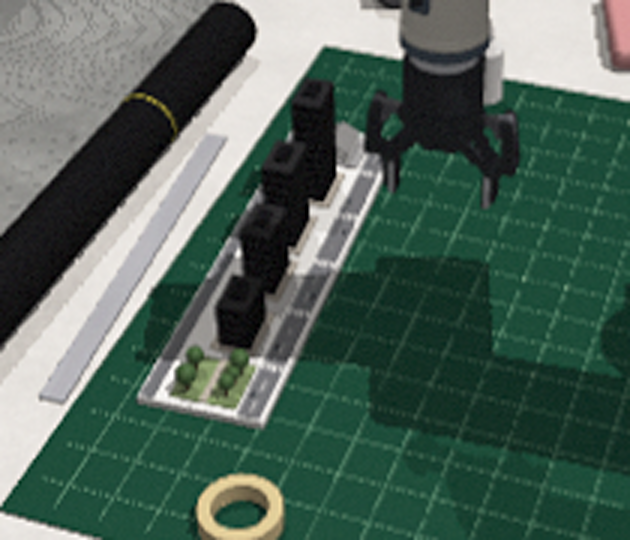

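The enlarged views show all four towers upright, stepping down from (505,95) at the square's end to (263,122) beside the park. The glue has not moved. I hand it in.

```bash
python3 -c "
from rig import r
print(r.sense()['clock'],r.sign_off())"
```

```text
the job is handed in; nothing more can be done
34.05 None
```

All four black towers stand upright on their plots, stepping down to the park: r (140 mm) farthest away, then p, s, and q beside the trees. I handed the job in at 34 s on the robot's clock, with the gripper open and well clear.

- **Centring:** the last top-camera check put every tower within about 1.1 mm of its pad's centre.
- **Alignment:** r, p and s measured within about 1° of the row's direction of about 3.3°. The same fit gave q 0.7°, about 2.6° off. I put that down to the coarse pixels, because q was set down with the jaws at about 3.4°, but I did not check it a second way.
- **Glue bottle:** it moved by less than 0.5 mm between the first and last pictures, which is within the noise.
- **Camera agreement:** the top and wrist cameras disagreed by a steady 1.5–3 mm, so I worked from values between the two.
- **Forces:** the end-of-move readings never passed about 10 N at the wrist, and the blue look-alike was not touched.

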